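# Put the tea caddy away and latch the cedar cabinet

## Robot

A 6-joint arm with a two-finger parallel gripper is mounted at the origin on the work surface. World frame = base frame: x ahead of the robot, y to its left, z up, the work surface at z = 0. Lengths are in m, angles in degrees, forces in N, time in s.
With the tool pointing down it reaches from about 0.225 to 0.875 m from the base axis. Payload 3.4 kg.
Tool frame: the origin (TCP) lies midway between the tips of the shut fingers; the grasp point (between the pads) lies behind it (ctrl.pinch_z is the z of the grasp point in the tool frame, in m); z points along the fingers, x is the direction in which the jaws open and shut, and the axes are right-handed (so a half turn about z gives the same grasp; the last joint's range is limited). The gripper opens to 85 mm and grips with 20 to 120 N. Pads are 22 mm wide; open, the fingers measure 114 mm over their backs; the gripper's body (76 mm by 85 mm) begins 54 mm behind the grasp point. The pads swing forward as they close: fully open they stand 13 mm farther back than shut.
Start: joints at [63.656, 15.808, 86.224, -0, 77.962, -6.933], TCP at [0.191, 0.542, 0.231] pointing down, gripper open.
Joint ranges: [-165.64, 165.64], [-43.16, 119.46], [12.63, 154.43], [-67.54, 247.53], [6.08, 155.33], [-154.97, 154.97]. Speed limits (degrees/s): [147.25, 147.25, 180, 180, 180, 180].

## Interface

Orientations are given as [roll, pitch, yaw] about the fixed x, y, z axes, in that order (R = Rz(yaw) Ry(pitch) Rx(roll)).
In Python, from plant import ctrl gives the robot as it stands. The module is installed in compiled form; this text tells all that it offers.
- The arm moves only by the shell command python3 -m inch 'ROWS' [FORCE]. ROWS is JSON, a list of rows, each an object of numbers: "ax", "ay", "az": the turn, a rotation vector about the tool's x, y, z scaled (see below); "dx", "dy", "dz": the shift along the tool's x, y, z scaled (see below); "hand": the opening, from 0 (shut) to 1 (fully open). A call has 1 to 10 rows; each row is the pose to reach, as a shift and turn from the pose commanded when the call began, along the tool's axes at that moment, turning the shorter way round; what a row does not reach only later rows make up. The controller multiplies each number of a shift by 0.3 m and each number of a turn by 180 degrees. A row lasts 1/8 s, in which the tool goes at most 62.5 mm and 10.7 degrees, less where a joint would pass 70% of its speed; a pose out of reach is approached as far as the arm can. A call with a number of a shift or a turn outside -1 to 1 is refused whole. A call with a gripper value outside its range is refused whole. The fingers move at their own pace and stop on an object; FORCE is the grip in N (left out, the last holds). Time passes only in rows, so rows that repeat a pose let the fingers close. It gives the time, the measured TCP pose, the force and the opening at its end, in the units of the state.
- ctrl.sense(): the state, without advancing time (a new reading comes with each control period).
- ctrl.camera(name): name is "scene" or "top" or "wrist"; returns the picture (400x640x3 uint8, blue, green, red); there is no depth.
- ctrl.get_calibration(name): a dict with "camera_matrix" (3x3 intrinsics, pixels), "cam_to_world" (4x4, takes a point from camera to world coordinates). Camera axes: x right, y down, z forward; pixel columns grow to the right and rows downward; lengths in m; the calibration is good to about 2 mm. A picture is of the moment at which its call begins: read the wrist's pose just before it. get_calibration takes no time and is no camera call; for the wrist camera it gives the pose at the moment of the call.
- ctrl.job_done(): hands the job in, once; it reports no verdict.
The state is a dict: "t": time; "joint_pos": joint angles; "joint_vel": joint speeds; "joint_efforts": joint torques, N m; "tool_pos": TCP position; "orientation": TCP orientation; "wrist_force": force on the tool from outside, world axes, zero at the start; "wrist_torque": the same for the moment, N m; "grip_width": finger opening in m.
Only numpy, scipy, OpenCV 4.12 (cv2) and the standard library are available. Lean on these libraries where they do the work, as an engineer would, in place of code of your own. Each camera call takes 0.05 s, during which the arm holds its last target. There are 200 camera calls.

## Task

Practice is over: put the round aluminium tea caddy away in the little cedar cabinet, keeping it upright and setting it down on the cabinet's floor rather than dropping it. Then shut the cabinet's top door and turn the wooden turn latch a quarter turn across it until it clicks over into its shut position. Leave the bowl, the whisk on its form and the scoop where they are.

Things in the scene. Friction and masses are not known exactly. Their poses are not given: they have to be found in the camera images.
- caddy: Round aluminium tea caddy, a plain closed cylinder 66 mm in diameter and 80 mm tall (seam of the lid 59 mm up), about 160 g, loose, standing on the paulownia board. Origin: centre of its underside; z up its axis.
- cabinet: Low cedar cabinet, fixed on the board (board top 18 mm above z = 0): 190 (its x) x 250 (its y) x 122 mm tall. Origin: centre of its underside; x to its back, y to its left, z up; yaw varies. Its top is flush at 122 mm: a fixed rail with the turn latch on the left (y 45 to 125 mm), the door opening (y -104 to 45, x -83 to 83 mm), and a 20 mm stile with the hinges on the right (-y).
- compartment (a point): Middle of the floor of the cabinet's one compartment (cabinet x 0, y -29.5, z 18 mm); axes as the cabinet's. The compartment lies straight below the door opening and is of the same size (166 mm in x, 149 mm in y), with upright walls and empty; 104 mm from floor to the cabinet's top, 92 mm under the shut door.
- door (a joint): Hinge angle of the top door, rad: 0 shut (flush), 1.57 upright, 2.1 fully open (leaning out to the right). Starts open, 1.7 to 2.0. A stiff hinge (0.24 N m, more than its weight needs) keeps the door wherever it is left, also ajar, so it must be moved or pressed fully down.
- door_hinge (a point): Middle of the door's hinge line, level with the cabinet's top (cabinet x 0, y -104 mm, z 122 mm); the hinge line runs along the cabinet's x. Axes as the cabinet's.
- door_edge (a point): Middle of the door's free edge on its outer face (uppermost when shut); moves with the door; y from hinge to edge, z out of the outer face. The door is a cedar board 12 mm thick, 148 mm from hinge to free edge, 164 mm along the hinge, 0.22 kg. A knob 24 mm across and 22 mm tall stands on the outer face 70 mm from the hinge, midway along it.
- latch (a joint): Angle of the turn latch, rad, growing clockwise seen from above: 0 open (bar along the cabinet's x, clear of the door; it starts there), 1.57 shut (bar along the cabinet's y, one end 22 mm over the door); stops at both. A spring detent holds it at either end: it resists with up to 0.25 N m until half way (0.79), then snaps over to the other end by itself.
- latch_grip (a point): On the latch's upright pivot axis, mid-height of its finger rib, 28 mm above the rail (cabinet x 0, y 73, z 150 mm); x along the bar, turning with it. The latch: a dark wooden bar 100 mm long, 24 mm wide, from 4 to 18 mm above the rail, with a rib along it 60 mm long, 14 mm wide, its top 38 mm above the rail.
- bowl: Cream porcelain tea bowl, 116 mm across the rim, 72 mm tall, loose; to be left alone. Origin: centre of its underside.
- whisk: Bamboo whisk on its ceramic form, one piece, 62 mm across, 125 mm tall, loose; to be left alone. Origin: centre of its underside.
- scoop: Chestnut-wood scoop lying on the board, 175 mm long, 48 mm wide, 16 mm high, loose; to be left alone. Origin: under its middle; x runs along it towards its bowl.
- latch_peg (a point): Top of the latch's fixed stop peg, 7 mm thick and 10 mm tall, on the rail 16.5 mm from the pivot towards both the cabinet's back and left; axes as the cabinet's. The bar passes 4 mm above the shut door: a door left ajar gets in its way, and a latch already turned across keeps the door from shutting.
Not all that is in view belongs to the job. Several things have the shape of the caddy; the one meant has the colours described above.

How it is judged:
By the outcome, as a careful person would: the job done as asked, in the order asked, and still so for the second after the job is handed in, with the robot touching nothing.
It also fails if it takes over 70 s, if anything falls off the work surface, if the arm or the gripper's body presses on something with over 40 N, if the wrist force passes 120 N, or if a joint passes its speed limit or range.

## Working session

There is one attempt and no reset: what is moved stays moved. The work goes in short steps, Python scripts to look and compute and a shell command to move; the robot and the scene stay as the last step left them, time stands still between calls to the robot, and variables do not carry over. Pictures are saved under pics/ and viewed, on a budget of 10 in all, crops included, one or two more only if the job needs it, and the job is handed in when it is done.

```bash
mkdir -p pics; cat > h.py <<'E'
import numpy as np, cv2
from plant import ctrl
from scipy.spatial.transform import Rotation as R
def ray(name,uv,cal=None):
    c=cal or ctrl.get_calibration(name);K=np.array(c["camera_matrix"]);T=np.array(c["cam_to_world"])
    d=T[:3,:3]@np.linalg.inv(K)@[uv[0],uv[1],1];return T[:3,3],d
def onz(name,uv,z,cal=None):
    o,d=ray(name,uv,cal);return o+d*(z-o[2])/d[2]
def proj(name,p,cal=None):
    c=cal or ctrl.get_calibration(name);K=np.array(c["camera_matrix"]);T=np.array(c["cam_to_world"])
    q=K@(T[:3,:3].T@(np.array(p)-T[:3,3]));return q[:2]/q[2]
def tri(a,b):
    (o1,d1),(o2,d2)=a,b;A=np.stack([d1,-d2],1);s=np.linalg.lstsq(A,o2-o1,rcond=None)[0]
    p,q=o1+d1*s[0],o2+d2*s[1];return (p+q)/2,np.linalg.norm(p-q)
def pose():
    s=ctrl.sense();return np.array(s["tool_pos"]),R.from_euler('xyz',s["orientation"],degrees=True)
def delta(p,rpy):
    "row numbers to go to world p with rpy"
    t,r=pose();G=R.from_euler('xyz',rpy,degrees=True)
    return np.round(r.inv().apply(np.array(p)-t)/.3,4),np.round(np.degrees((r.inv()*G).as_rotvec())/180,4)
E
python3 - <<'E'
from h import *
s=ctrl.sense();print(s,ctrl.pinch_z)
for n in("scene","top","wrist"):
    c=ctrl.get_calibration(n);print(n,np.round(c["camera_matrix"],1).tolist(),np.round(c["cam_to_world"],3).tolist())
    cv2.imwrite(f"pics/{n}0.png",ctrl.camera(n))
E
```

```text
{'t': 0.0, 'joint_pos': array([ 6.36563758e+01,  1.58474180e+01,  8.62945834e+01, -8.40725759e-04,
        7.79609968e+01, -6.93322241e+00]), 'joint_vel': array([-0.02276727,  0.03364464, -0.02730994,  0.00552208,  0.08548378,
        0.03636113]), 'joint_efforts': array([ 3.00652448e-05, -4.16777444e+01, -2.45806664e+01, -4.26016559e-04,
        1.09870755e-02,  6.91305573e-06]), 'tool_pos': array([0.19087422, 0.54184677, 0.23044616]), 'orientation': array([-1.79988383e+02,  1.02344290e-01,  7.05897847e+01]), 'wrist_force': array([ 0.22252016,  0.08434177, -0.76026035]), 'wrist_torque': array([-0.03012772, -0.03444677,  0.04307329]), 'grip_width': 0.08525043632729018} -0.0187
scene [[398.7, 0.0, 319.1], [0.0, 398.7, 200.0], [0.0, 0.0, 1.0]] [[0.06, 0.724, -0.688, 1.146], [0.998, -0.058, 0.027, 0.153], [-0.02, -0.688, -0.726, 0.848], [0.0, 0.0, 0.0, 1.0]]
top [[512.0, 0.0, 317.6], [0.0, 512.0, 193.6], [0.0, 0.0, 1.0]] [[0.046, -0.971, 0.236, 0.163], [-0.999, -0.046, 0.004, 0.177], [0.007, -0.236, -0.972, 1.464], [0.0, 0.0, 0.0, 1.0]]
wrist [[322.9, 0.0, 318.8], [0.0, 322.9, 201.7], [0.0, 0.0, 1.0]] [[0.332, 0.91, 0.247, 0.129], [0.943, -0.32, -0.09, 0.564], [-0.002, 0.263, -0.965, 0.373], [0.0, 0.0, 0.0, 1.0]]
```

View pics/top0.png

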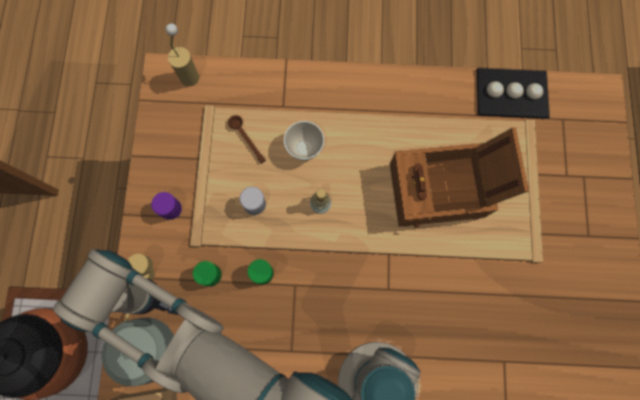

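View pics/scene0.png

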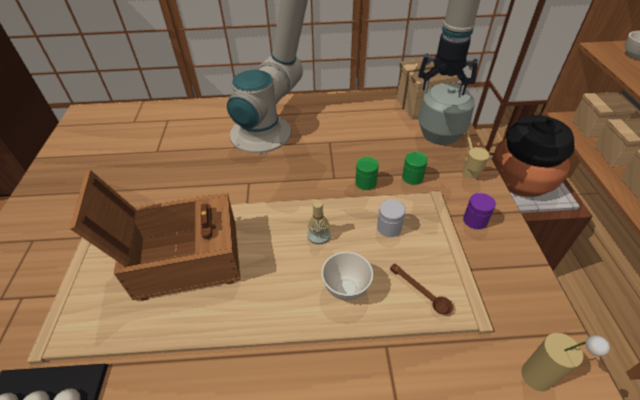

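The top view shows the aluminium caddy at about (252,200), the whisk at (320,200), the bowl at (303,140), and the cabinet at (440,185) with its door open to the right. In the scene view the caddy is at (390,218) and the latch at (207,222). Next I'll measure these from magnified crops.

```bash
python3 - <<'E'
from h import *
a=cv2.imread("pics/top0.png");b=cv2.imread("pics/scene0.png")
for n,im,(x0,y0,x1,y1) in(("top",a,(230,180,275,220)),("scene",b,(370,195,412,242))):
    c=im[y0:y1,x0:x1].astype(int);m=((c[...,0]>=c[...,2]-2)&(c[...,0]>90)).astype(np.uint8)
    k,l,st,ce=cv2.connectedComponentsWithStats(m);i=1+st[1:,4].argmax();print(n,st[i][:4]+[x0,y0,0,0],ce[i]+[x0,y0],st[i][4])
    print(cv2.minEnclosingCircle(np.argwhere(l==i)[:,::-1].astype(np.float32)))
top=cv2.resize(a[120:235,385:535],None,fx=4,fy=4,interpolation=cv2.INTER_CUBIC)
sc=cv2.resize(b[170:295,75:245],None,fx=3.5,fy=3.5,interpolation=cv2.INTER_CUBIC)
cv2.imwrite("pics/t1.png",top);cv2.imwrite("pics/s1.png",sc)
cad=[cv2.resize(i,(400,400),interpolation=cv2.INTER_CUBIC) for i in(a[180:220,232:272],b[192:242,366:416])]
cv2.imwrite("pics/c1.png",np.hstack(cad))
E
```

```text
top [242 189  22  21] [252.21621622 199.875     ] 296
((23.03896141052246, 19.15584373474121), 11.548973083496094)
scene [379 214  25  22] [390.13716814 225.62389381] 226
((21.5, 27.5), 14.30044937133789)
```

View pics/t1.png

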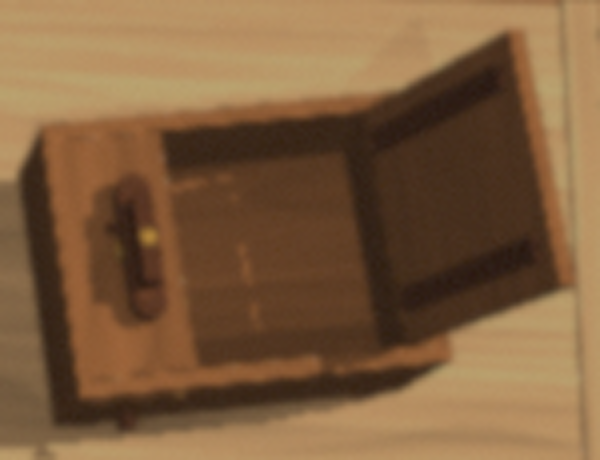

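View pics/s1.png

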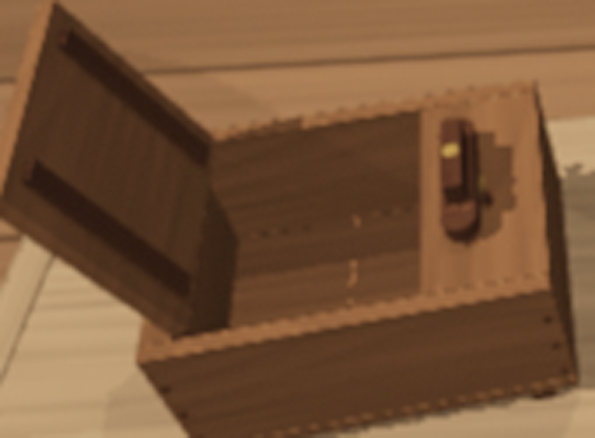

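View pics/c1.png

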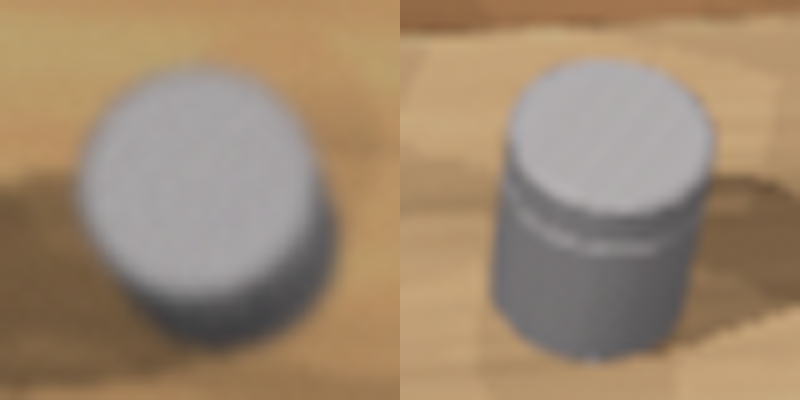

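Crop readings: caddy lid centre is at top (251.8,198.2) and scene (392.5,209.1). The cabinet's top corners and the latch are clearly visible in both views.

```bash
python3 - <<'E'
from h import *
T=lambda u,v:(u/4+385,v/4+120)
S=lambda u,v:(u/3.5+75,v/3.5+170)
P={"caddytop":((251.8,198.2),(392.5,209.1)),"LB":(T(45,128),S(552,290)),"LF":(T(82,398),S(535,85)),"openLB":(T(163,132),S(424,312)),
 "openLF":(T(198,368),S(420,108)),"pivot":(T(148,240),S(452,152)),"doorEB":(T(520,32),S(2,210)),"doorEF":(T(572,285),S(55,5)),"RBtop?":(None,S(138,357)),"RF":(T(450,350),None)}
for k,(t,s) in P.items():
    if t is None: print(k,onz("scene",s,.14));continue
    if s is None: print(k,onz("top",t,.14));continue
    p,e=tri(ray("top",t),ray("scene",s));print(k,p.round(4),round(e,4),"top@.14",onz("top",t,.14).round(3)[:2],"sc",onz("scene",s,.14).round(3)[:2])
print("caddy at .098",onz("top",(251.8,198.2),.098),onz("scene",(392.5,209.1),.098))
LB=onz("top",T(45,128),.14);LF=onz("top",T(82,398),.14)
print(np.degrees(np.arctan2(*(LB-LF)[[1,0]])),np.linalg.norm(LB-LF))
RB=onz("scene",S(138,357),.14);LB2=onz("scene",S(552,290),.14);d=LB2-RB;print(np.degrees(np.arctan2(-d[0],d[1])),np.linalg.norm(d))
E
```

```text
caddytop [0.475  0.3641 0.0915] 0.0029 top@.14 [0.464 0.356] sc [0.518 0.352]
LB [ 0.6129 -0.0236  0.133 ] 0.0062 top@.14 [ 0.611 -0.026] sc [ 0.618 -0.019]
LF [ 0.4271 -0.0515  0.1308] 0.0038 top@.14 [ 0.426 -0.052] sc [ 0.436 -0.047]
openLB [ 0.6169 -0.106   0.1234] 0.0067 top@.14 [ 0.612 -0.106] sc [ 0.629 -0.097]
openLF [ 0.4498 -0.1281  0.137 ] 0.0017 top@.14 [ 0.449 -0.128] sc [ 0.453 -0.126]
pivot [ 0.5261 -0.0875  0.1723] 0.0026 top@.14 [ 0.535 -0.095] sc [ 0.497 -0.098]
doorEB [ 0.6408 -0.2943  0.2726] 0.009 top@.14 [ 0.696 -0.352] sc [ 0.525 -0.391]
doorEF [ 0.4795 -0.3166  0.2773] 0.0083 top@.14 [ 0.518 -0.379] sc [ 0.321 -0.423]
RBtop? [ 0.64951775 -0.26545101  0.14      ]
RF [ 0.46940462 -0.29537641  0.14      ]
caddy at .098 [0.47333613 0.36181657 0.098     ] [0.48076142 0.36381491 0.098     ]
8.022562279866468 0.18720345412929912
7.217925452156201 0.2486784715472217
```

```bash
python3 - <<'E'
from h import *
print(delta([.475,.363,.20],[180,0,8]))
E
```

```text
(array([-0.2477,  1.0913,  0.1023]), array([2.000e-04, 4.000e-04, 3.477e-01]))
```

```bash
python3 -m inch '[{"dx":-0.23,"dy":0.98,"dz":0.1,"az":0.348,"hand":1},{"dx":-0.23,"dy":0.98,"dz":0.1,"az":0.348,"hand":1},{"dx":-0.23,"dy":0.98,"dz":0.1,"az":0.348,"hand":1},{"dx":-0.23,"dy":0.98,"dz":0.1,"az":0.348,"hand":1},{"dx":-0.23,"dy":0.98,"dz":0.1,"az":0.348,"hand":1},{"dx":-0.23,"dy":0.98,"dz":0.1,"az":0.348,"hand":1},{"dx":-0.23,"dy":0.98,"dz":0.1,"az":0.348,"hand":1},{"dx":-0.23,"dy":0.98,"dz":0.1,"az":0.348,"hand":1}]'
python3 - <<'E'
from h import *
c=ctrl.get_calibration("wrist");im=ctrl.camera("wrist");cv2.imwrite("pics/w2.png",im)
print(delta([.475,.363,.055],[180,0,8]),proj("wrist",[.475,.363,.098],c))
g=im.astype(int);m=((abs(g[...,0]-g[...,2])<25)&(g[...,0]>=g[...,2]-5)&(g[...,0]>120)).astype(np.uint8)
k,l,st,ce=cv2.connectedComponentsWithStats(m)
for i in range(1,k):
    if st[i,4]>800: print(st[i],ce[i],onz("wrist",ce[i],.098,c))
E
```

```text
(array([-0.2476,  1.0914,  0.586 ]), array([1.000e-04, 3.000e-04, 3.477e-01])) [254.07170928 469.54189205]validation failed for argument at $[0]...
```

View pics/w2.png

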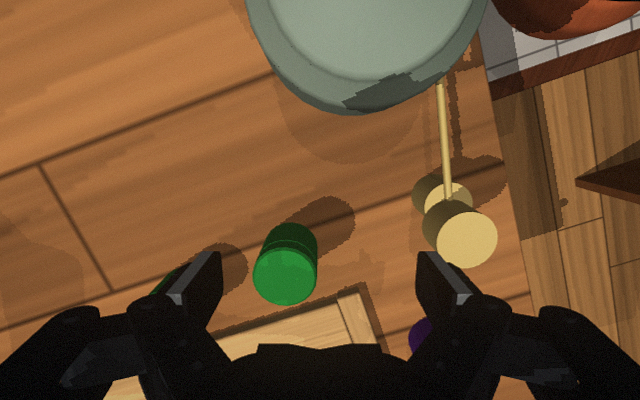

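The call was refused and the arm didn't move; the picture only shows the green can below it. All seven fields are probably required in each row.

```bash
python3 -m inch '[{"ax":0,"ay":0,"az":0.348,"dx":-0.23,"dy":0.98,"dz":0.1,"hand":1},{"ax":0,"ay":0,"az":0.348,"dx":-0.23,"dy":0.98,"dz":0.1,"hand":1},{"ax":0,"ay":0,"az":0.348,"dx":-0.23,"dy":0.98,"dz":0.1,"hand":1},{"ax":0,"ay":0,"az":0.348,"dx":-0.23,"dy":0.98,"dz":0.1,"hand":1},{"ax":0,"ay":0,"az":0.348,"dx":-0.23,"dy":0.98,"dz":0.1,"hand":1},{"ax":0,"ay":0,"az":0.348,"dx":-0.23,"dy":0.98,"dz":0.1,"hand":1},{"ax":0,"ay":0,"az":0.348,"dx":-0.23,"dy":0.98,"dz":0.1,"hand":1},{"ax":0,"ay":0,"az":0.348,"dx":-0.23,"dy":0.98,"dz":0.1,"hand":1}]'
python3 - <<'E'
from h import *
c=ctrl.get_calibration("wrist");im=ctrl.camera("wrist");cv2.imwrite("pics/w3.png",im)
print(delta([.475,.363,.055],[180,0,8]),proj("wrist",[.475,.363,.098],c))
g=im.astype(int);m=((abs(g[...,0]-g[...,2])<25)&(g[...,0]>=g[...,2]-5)&(g[...,0]>120)).astype(np.uint8)
k,l,st,ce=cv2.connectedComponentsWithStats(m)
for i in range(1,k):
    if st[i,4]>800: print(st[i],ce[i],onz("wrist",ce[i],.098,c))
E
```

```text
t: 1.2
tool_pos: [0.445, 0.3798, 0.2013]
orientation: [-180.0, 0.0, 8.1]
wrist_force: [0.6, 0.5, -0.2]
grip_width: 0.0854
(array([0.0914, 0.0703, 0.4881]), array([-0.0001, -0.    ,  0.0006])) [351.59509205 225.01970143]
```

View pics/w3.png

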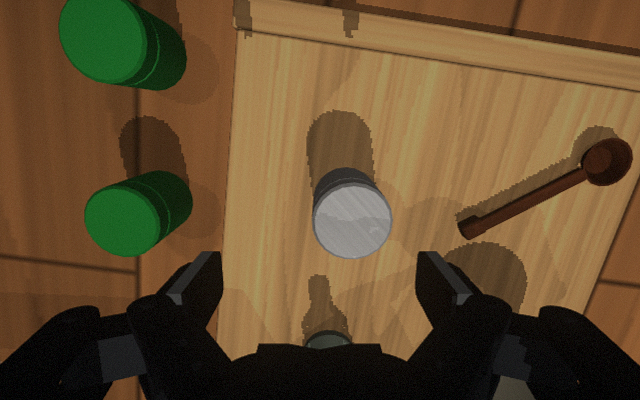

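The lid centre is at (352,220), 5 px from where I predicted it, so about 4 mm further in +y. I'll go down and grip.

```bash
python3 -m inch '[{"ax":0,"ay":0,"az":0,"dx":0.091,"dy":0.06,"dz":0.1,"hand":1},{"ax":0,"ay":0,"az":0,"dx":0.091,"dy":0.06,"dz":0.2,"hand":1},{"ax":0,"ay":0,"az":0,"dx":0.091,"dy":0.06,"dz":0.35,"hand":1},{"ax":0,"ay":0,"az":0,"dx":0.091,"dy":0.06,"dz":0.486,"hand":1},{"ax":0,"ay":0,"az":0,"dx":0.091,"dy":0.06,"dz":0.486,"hand":1},{"ax":0,"ay":0,"az":0,"dx":0.091,"dy":0.06,"dz":0.486,"hand":0},{"ax":0,"ay":0,"az":0,"dx":0.091,"dy":0.06,"dz":0.486,"hand":0},{"ax":0,"ay":0,"az":0,"dx":0.091,"dy":0.06,"dz":0.486,"hand":0},{"ax":0,"ay":0,"az":0,"dx":0.091,"dy":0.06,"dz":0.486,"hand":0}]' 40
python3 -m inch '[{"ax":0,"ay":0,"az":0,"dx":0,"dy":0,"dz":0,"hand":0},{"ax":0,"ay":0,"az":0,"dx":0,"dy":0,"dz":-0.1,"hand":0},{"ax":0,"ay":0,"az":0,"dx":0,"dy":0,"dz":-0.25,"hand":0},{"ax":0,"ay":0,"az":0,"dx":0,"dy":0,"dz":-0.4,"hand":0},{"ax":0,"ay":0,"az":0,"dx":0,"dy":0,"dz":-0.6,"hand":0},{"ax":0,"ay":0,"az":0,"dx":0,"dy":0,"dz":-0.8,"hand":0},{"ax":0,"ay":0,"az":0,"dx":0,"dy":0,"dz":-0.8,"hand":0},{"ax":0,"ay":0,"az":0,"dx":0,"dy":0,"dz":-0.8,"hand":0}]'
python3 - <<'E'
from h import *
print(delta([.545,-.188,.295],[180,0,7.7]))
E
```

```text
t: 2.38
tool_pos: [0.4762, 0.3666, 0.0577]
orientation: [-179.9, -0.2, 7.9]
wrist_force: [0.1, 0.8, 6.6]
grip_width: 0.0651
t: 3.38
tool_pos: [0.4744, 0.365, 0.295]
orientation: [180.0, 0.0, 7.9]
wrist_force: [0.6, 0.7, -3.5]
grip_width: 0.0651
(array([-2.1900e-02,  1.8583e+00,  8.0000e-04]), array([0.0001, 0.0003, 0.0014]))
```

```bash
python3 -m inch '[{"ax":0,"ay":0,"az":0,"dx":0,"dy":0.06,"dz":0,"hand":0},{"ax":0,"ay":0,"az":0,"dx":0,"dy":0.18,"dz":0,"hand":0},{"ax":0,"ay":0,"az":0,"dx":0,"dy":0.33,"dz":0,"hand":0},{"ax":0,"ay":0,"az":0,"dx":0,"dy":0.48,"dz":0,"hand":0},{"ax":0,"ay":0,"az":0,"dx":0,"dy":0.63,"dz":0,"hand":0},{"ax":0,"ay":0,"az":0,"dx":-0.01,"dy":0.78,"dz":0,"hand":0},{"ax":0,"ay":0,"az":0,"dx":-0.01,"dy":0.93,"dz":0,"hand":0}]'
python3 -m inch '[{"ax":0,"ay":0,"az":0,"dx":0,"dy":0.15,"dz":0,"hand":0},{"ax":0,"ay":0,"az":0,"dx":0,"dy":0.3,"dz":0,"hand":0},{"ax":0,"ay":0,"az":0,"dx":0,"dy":0.45,"dz":0,"hand":0},{"ax":0,"ay":0,"az":0,"dx":-0.01,"dy":0.6,"dz":0,"hand":0},{"ax":0,"ay":0,"az":0,"dx":-0.01,"dy":0.75,"dz":0,"hand":0},{"ax":0,"ay":0,"az":0,"dx":-0.01,"dy":0.87,"dz":0,"hand":0},{"ax":0,"ay":0,"az":0,"dx":-0.01,"dy":0.93,"dz":0,"hand":0},{"ax":0,"ay":0,"az":0,"dx":-0.01,"dy":0.93,"dz":0,"hand":0},{"ax":0,"ay":0,"az":0,"dx":-0.01,"dy":0.93,"dz":0,"hand":0}]'
python3 - <<'E'
from h import *
c=ctrl.get_calibration("wrist");im=ctrl.camera("wrist");cv2.imwrite("pics/w4.png",im)
print(delta([.545,-.188,.072],[180,0,7.7]))
y=np.radians(7.7);ex=np.array([np.cos(y),np.sin(y),0]);ey=np.array([-ex[1],ex[0],0]);C=np.array([.541,-.159,.018])
for q in((83,45,122),(-83,45,122),(83,-104,122),(-83,-104,122),(0,73,156),(95,125,122),(-95,125,122)):
    q=np.array(q)/1e3;print(q,proj("wrist",C+q[0]*ex+q[1]*ey+[0,0,q[2]],c))
E
```

```text
t: 4.25
tool_pos: [0.5092, 0.0861, 0.2937]
orientation: [180.0, 0.2, 7.9]
wrist_force: [1.0, -0.3, -1.7]
grip_width: 0.065
t: 5.38
tool_pos: [0.5457, -0.1867, 0.2952]
orientation: [-179.9, 0.0, 8.0]
wrist_force: [-0.7, 0.7, -1.4]
grip_width: 0.0646
(array([-0.0032,  0.0054,  0.7446]), array([-0.0004,  0.0001,  0.0018]))
[0.083 0.045 0.122] [411.0613896  105.85666914]
[-0.083  0.045  0.122] [223.50029658 104.77925256]
[ 0.083 -0.104  0.122] [399.15059284 260.2886712 ]
[-0.083 -0.104  0.122] [234.14682791 259.37952924]
[0.    0.073 0.156] [317.2032009   65.75703672]
[0.095 0.125 0.122] [433.53418496   4.22769875]
[-0.095  0.125  0.122] [201.85015914   2.86103587]
```

View pics/w4.png

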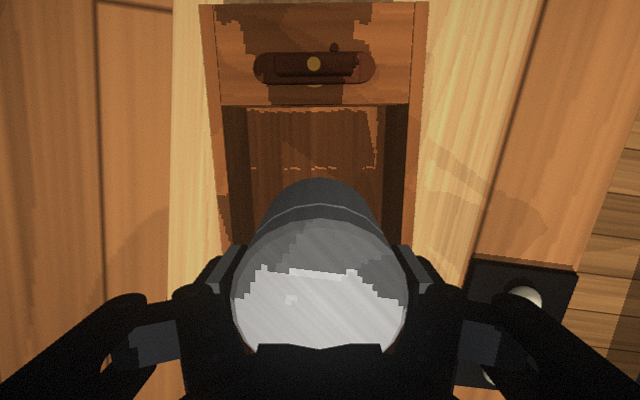

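The outer corners are at (200,3) and (430,2), and the latch pivot at (314,64). That puts the cabinet about 2.5 mm further toward −x, with the yaw confirmed near 8°. Next I lower the caddy, with the last bit in small steps.

```bash
python3 -m inch '[{"ax":0,"ay":0,"az":0,"dx":-0.01,"dy":0.005,"dz":0.1,"hand":0},{"ax":0,"ay":0,"az":0,"dx":-0.01,"dy":0.005,"dz":0.22,"hand":0},{"ax":0,"ay":0,"az":0,"dx":-0.01,"dy":0.005,"dz":0.34,"hand":0},{"ax":0,"ay":0,"az":0,"dx":-0.01,"dy":0.005,"dz":0.46,"hand":0},{"ax":0,"ay":0,"az":0,"dx":-0.01,"dy":0.005,"dz":0.56,"hand":0},{"ax":0,"ay":0,"az":0,"dx":-0.01,"dy":0.005,"dz":0.64,"hand":0},{"ax":0,"ay":0,"az":0,"dx":-0.01,"dy":0.005,"dz":0.69,"hand":0},{"ax":0,"ay":0,"az":0,"dx":-0.01,"dy":0.005,"dz":0.71,"hand":0},{"ax":0,"ay":0,"az":0,"dx":-0.01,"dy":0.005,"dz":0.71,"hand":0}]'
python3 -m inch '[{"ax":0,"ay":0,"az":0,"dx":0,"dy":0,"dz":0.006,"hand":0},{"ax":0,"ay":0,"az":0,"dx":0,"dy":0,"dz":0.012,"hand":0},{"ax":0,"ay":0,"az":0,"dx":0,"dy":0,"dz":0.016,"hand":0},{"ax":0,"ay":0,"az":0,"dx":0,"dy":0,"dz":0.016,"hand":0}]'
```

```text
t: 6.55
tool_pos: [0.5438, -0.1896, 0.0828]
orientation: [180.0, -0.0, 8.0]
wrist_force: [-0.4, 0.3, -2.0]
grip_width: 0.0651
t: 7.05
tool_pos: [0.5434, -0.1899, 0.0777]
orientation: [-180.0, -0.0, 7.9]
wrist_force: [-0.2, 0.2, -1.8]
grip_width: 0.0654
```

```bash
python3 -m inch '[{"ax":0,"ay":0,"az":0,"dx":0,"dy":0,"dz":0.004,"hand":0},{"ax":0,"ay":0,"az":0,"dx":0,"dy":0,"dz":0.008,"hand":0},{"ax":0,"ay":0,"az":0,"dx":0,"dy":0,"dz":0.008,"hand":0}]'
python3 -m inch '[{"ax":0,"ay":0,"az":0,"dx":0,"dy":0,"dz":0.004,"hand":0},{"ax":0,"ay":0,"az":0,"dx":0,"dy":0,"dz":0.004,"hand":0}]'
```

```text
t: 7.42
tool_pos: [0.5435, -0.19, 0.0757]
orientation: [180.0, -0.0, 8.0]
wrist_force: [-0.9, -0.9, 2.2]
grip_width: 0.065
t: 7.68
tool_pos: [0.5435, -0.19, 0.0757]
orientation: [180.0, -0.0, 8.0]
wrist_force: [-3.6, 0.7, 8.6]
grip_width: 0.0649
```

The caddy is standing on the floor (8 N reaction). I'll release it, rise, and with the fingers shut pass over the open door to its outer side.

```bash
python3 -m inch '[{"ax":0,"ay":0,"az":0,"dx":0,"dy":0,"dz":-0.008,"hand":0},{"ax":0,"ay":0,"az":0,"dx":0,"dy":0,"dz":-0.008,"hand":1},{"ax":0,"ay":0,"az":0,"dx":0,"dy":0,"dz":-0.008,"hand":1},{"ax":0,"ay":0,"az":0,"dx":0,"dy":0,"dz":-0.008,"hand":1},{"ax":0,"ay":0,"az":0,"dx":0,"dy":0,"dz":-0.008,"hand":1},{"ax":0,"ay":0,"az":0,"dx":0,"dy":0,"dz":-0.06,"hand":1},{"ax":0,"ay":0,"az":0,"dx":0,"dy":0,"dz":-0.16,"hand":1},{"ax":0,"ay":0,"az":0,"dx":0,"dy":0,"dz":-0.32,"hand":1},{"ax":0,"ay":0,"az":0,"dx":0,"dy":0,"dz":-0.5,"hand":1},{"ax":0,"ay":0,"az":0,"dx":0,"dy":0,"dz":-0.5,"hand":1}]'
python3 -m inch '[{"ax":0,"ay":0,"az":0,"dx":0,"dy":0,"dz":-0.2,"hand":1},{"ax":0,"ay":0,"az":0,"dx":0,"dy":0,"dz":-0.44,"hand":0},{"ax":0,"ay":0,"az":0,"dx":0,"dy":0,"dz":-0.44,"hand":0},{"ax":0,"ay":0,"az":0,"dx":0,"dy":0,"dz":-0.44,"hand":0}]'
python3 - <<'E'
from h import *
for n in("top","scene"): cv2.imwrite(f"pics/{n}5.png",ctrl.camera(n))
a=cv2.imread("pics/top5.png")[110:240,380:540];b=cv2.imread("pics/scene5.png")[150:300,70:250]
cv2.imwrite("pics/ts5.png",np.hstack([cv2.resize(i,(400,int(400*i.shape[0]/i.shape[1])+0),interpolation=cv2.INTER_CUBIC)[:325] for i in(a,b)]))
E
```

```text
t: 8.93
tool_pos: [0.5463, -0.1912, 0.2304]
orientation: [179.6, -0.6, 8.0]
wrist_force: [-0.2, -0.3, -0.4]
grip_width: 0.0851
t: 9.43
tool_pos: [0.5433, -0.1898, 0.3562]
orientation: [180.0, -0.0, 7.9]
wrist_force: [0.5, 0.1, -0.7]
grip_width: 0.0323
```

View pics/ts5.png

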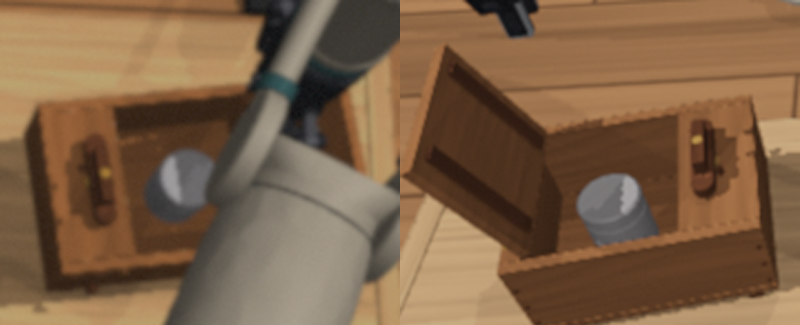

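The caddy stands upright in the compartment and the door is still open. I'll move to the door's outer side next.

```bash
python3 -m inch '[{"ax":0,"ay":0,"az":0,"dx":0,"dy":0.15,"dz":0,"hand":0},{"ax":0,"ay":0,"az":0,"dx":0,"dy":0.32,"dz":0,"hand":0},{"ax":0,"ay":0,"az":0,"dx":0,"dy":0.5,"dz":0,"hand":0},{"ax":0,"ay":0,"az":0,"dx":0,"dy":0.69,"dz":0,"hand":0},{"ax":0,"ay":0,"az":0,"dx":0,"dy":0.69,"dz":0,"hand":0},{"ax":0,"ay":0,"az":0,"dx":0,"dy":0.69,"dz":0.1,"hand":0},{"ax":0,"ay":0,"az":0,"dx":0,"dy":0.69,"dz":0.25,"hand":0},{"ax":0,"ay":0,"az":0,"dx":0,"dy":0.69,"dz":0.36,"hand":0},{"ax":0,"ay":0,"az":0,"dx":0,"dy":0.69,"dz":0.36,"hand":0},{"ax":0,"ay":0,"az":0,"dx":0,"dy":0.69,"dz":0.36,"hand":0}]'
```

```text
t: 10.78
tool_pos: [0.5725, -0.3946, 0.2489]
orientation: [180.0, -0.0, 8.0]
wrist_force: [0.3, 0.1, -0.1]
grip_width: -0.0001
```

```bash
python3 -m inch '[{"ax":0,"ay":0,"az":0,"dx":0,"dy":-0.1,"dz":0,"hand":0},{"ax":0,"ay":0,"az":0,"dx":0,"dy":-0.18,"dz":0,"hand":0},{"ax":0,"ay":0,"az":0,"dx":0,"dy":-0.24,"dz":0,"hand":0},{"ax":0,"ay":0,"az":0,"dx":0,"dy":-0.3,"dz":0,"hand":0},{"ax":0,"ay":0,"az":0,"dx":0,"dy":-0.36,"dz":0,"hand":0},{"ax":0,"ay":0,"az":0,"dx":0,"dy":-0.42,"dz":0,"hand":0},{"ax":0,"ay":0,"az":0,"dx":0,"dy":-0.47,"dz":0,"hand":0},{"ax":0,"ay":0,"az":0,"dx":0,"dy":-0.47,"dz":0,"hand":0}]'
python3 -m inch '[{"ax":0,"ay":0,"az":0,"dx":0,"dy":-0.07,"dz":0.013,"hand":0},{"ax":0,"ay":0,"az":0,"dx":0,"dy":-0.13,"dz":0.03,"hand":0},{"ax":0,"ay":0,"az":0,"dx":0,"dy":-0.175,"dz":0.055,"hand":0},{"ax":0,"ay":0,"az":0,"dx":0,"dy":-0.215,"dz":0.087,"hand":0},{"ax":0,"ay":0,"az":0,"dx":0,"dy":-0.255,"dz":0.122,"hand":0},{"ax":0,"ay":0,"az":0,"dx":0,"dy":-0.29,"dz":0.162,"hand":0},{"ax":0,"ay":0,"az":0,"dx":0,"dy":-0.29,"dz":0.162,"hand":0}]'
```

```text
t: 11.78
tool_pos: [0.5522, -0.2534, 0.2478]
orientation: [-179.9, 0.0, 8.0]
wrist_force: [-1.0, -0.2, -0.4]
grip_width: 0.0001
t: 12.65
tool_pos: [0.5396, -0.1674, 0.198]
orientation: [-179.8, 0.1, 8.0]
wrist_force: [0.4, -0.1, -0.6]
grip_width: -0.0002
```

```bash
python3 -m inch '[{"ax":0,"ay":0,"az":0,"dx":0,"dy":-0.025,"dz":0.045,"hand":0},{"ax":0,"ay":0,"az":0,"dx":0,"dy":-0.045,"dz":0.087,"hand":0},{"ax":0,"ay":0,"az":0,"dx":0,"dy":-0.055,"dz":0.13,"hand":0},{"ax":0,"ay":0,"az":0,"dx":0,"dy":-0.06,"dz":0.155,"hand":0},{"ax":0,"ay":0,"az":0,"dx":0,"dy":-0.06,"dz":0.175,"hand":0}]'
python3 -m inch '[{"ax":0,"ay":0,"az":0,"dx":0,"dy":0,"dz":0.01,"hand":0},{"ax":0,"ay":0,"az":0,"dx":0,"dy":0,"dz":0.018,"hand":0},{"ax":0,"ay":0,"az":0,"dx":0,"dy":0,"dz":0.018,"hand":0}]'
```

```text
t: 13.28
tool_pos: [0.5377, -0.1508, 0.1463]
orientation: [-179.9, 0.1, 7.9]
wrist_force: [-0.2, 0.4, 0.9]
grip_width: -0.0001
t: 13.65
tool_pos: [0.5382, -0.1514, 0.1416]
orientation: [180.0, -0.0, 7.9]
wrist_force: [-0.8, 0.3, -0.5]
grip_width: 0.0002
```

```bash
python3 -m inch '[{"ax":0,"ay":0,"az":0,"dx":0,"dy":0,"dz":0.006,"hand":0},{"ax":0,"ay":0,"az":0,"dx":0,"dy":0,"dz":0.012,"hand":0},{"ax":0,"ay":0,"az":0,"dx":0,"dy":0,"dz":0.012,"hand":0}]'
python3 - <<'E'
from h import *
b=ctrl.camera("scene");cv2.imwrite("pics/s6.png",cv2.resize(b[130:310,60:260],None,fx=3.2,fy=3.2,interpolation=cv2.INTER_CUBIC))
E
```

```text
t: 14.02
tool_pos: [0.5384, -0.1515, 0.1399]
orientation: [179.9, -0.1, 8.0]
wrist_force: [-2.5, 0.5, 10.3]
grip_width: -0.0001
```

View pics/s6.png

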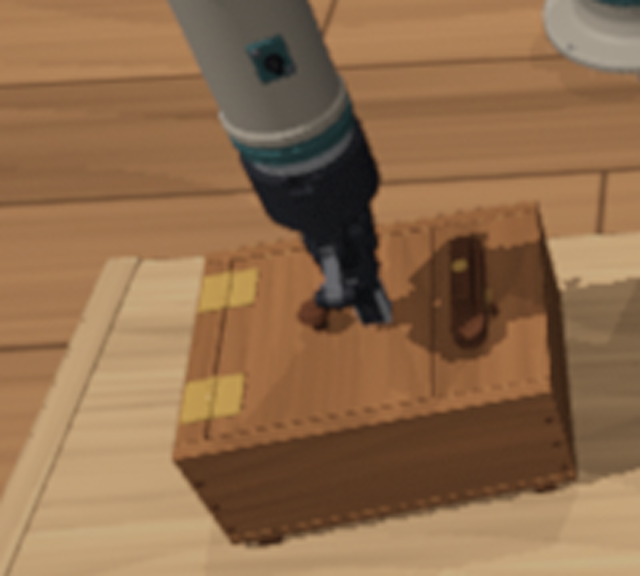

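The door is flush, with tips at z = 0.140 and 10 N pressing. I'll rise, turn the jaws across the rib and move over the latch.

```bash
python3 -m inch '[{"ax":0,"ay":0,"az":0,"dx":0,"dy":0,"dz":-0.2,"hand":0},{"ax":0,"ay":0,"az":-0.05,"dx":0,"dy":0,"dz":-0.38,"hand":1},{"ax":0,"ay":0,"az":-0.5,"dx":0,"dy":-0.219,"dz":-0.38,"hand":1},{"ax":0,"ay":0,"az":-0.5,"dx":0,"dy":-0.219,"dz":-0.38,"hand":1},{"ax":0,"ay":0,"az":-0.5,"dx":0,"dy":-0.219,"dz":-0.38,"hand":1},{"ax":0,"ay":0,"az":-0.5,"dx":0,"dy":-0.219,"dz":-0.38,"hand":1},{"ax":0,"ay":0,"az":-0.5,"dx":0,"dy":-0.219,"dz":-0.38,"hand":1},{"ax":0,"ay":0,"az":-0.5,"dx":0,"dy":-0.219,"dz":-0.38,"hand":1},{"ax":0,"ay":0,"az":-0.5,"dx":0,"dy":-0.219,"dz":-0.38,"hand":1},{"ax":0,"ay":0,"az":-0.5,"dx":0,"dy":-0.219,"dz":-0.38,"hand":1}]'
python3 -m inch '[{"ax":0,"ay":0,"az":-0.06,"dx":0,"dy":0,"dz":0,"hand":1},{"ax":0,"ay":0,"az":-0.06,"dx":0,"dy":0,"dz":0,"hand":1},{"ax":0,"ay":0,"az":-0.06,"dx":0,"dy":0,"dz":0,"hand":1}]'
python3 - <<'E'
from h import *
c=ctrl.get_calibration("wrist");im=ctrl.camera("wrist");cv2.imwrite("pics/w7.png",im)
print(delta([.5284,-.0867,.163],[180,0,98]),[proj("wrist",[.5284,-.0867,z],c) for z in (.158,.178)])
E
```

```text
t: 15.32
tool_pos: [0.529, -0.0862, 0.252]
orientation: [180.0, 0.0, 98.2]
wrist_force: [0.0, -0.0, -0.9]
grip_width: 0.0852
t: 15.7
tool_pos: [0.529, -0.0862, 0.252]
orientation: [180.0, 0.0, 108.6]
wrist_force: [-0.7, 0.1, 0.9]
grip_width: 0.0852
(array([-0.001 , -0.0024,  0.2966]), array([ 0.    , -0.    ,  0.0591])) [array([319.64121677, 202.27961673]), array([319.69043623, 209.8299914 ])]
```

View pics/w7.png

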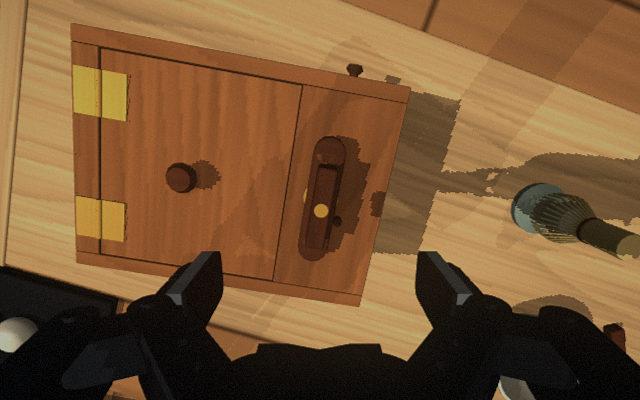

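The brass pivot pin is at (321,210), against a predicted (319.7,209.8), so the alignment is good. The turn overshot by 10°, which I'll undo on the way down.

```bash
python3 -m inch '[{"ax":0,"ay":0,"az":0.059,"dx":0,"dy":0,"dz":0,"hand":1},{"ax":0,"ay":0,"az":0.059,"dx":0,"dy":0,"dz":0.08,"hand":1},{"ax":0,"ay":0,"az":0.059,"dx":0,"dy":0,"dz":0.18,"hand":1},{"ax":0,"ay":0,"az":0.059,"dx":0,"dy":0,"dz":0.26,"hand":1},{"ax":0,"ay":0,"az":0.059,"dx":0,"dy":0,"dz":0.295,"hand":1},{"ax":0,"ay":0,"az":0.059,"dx":0,"dy":0,"dz":0.295,"hand":0},{"ax":0,"ay":0,"az":0.059,"dx":0,"dy":0,"dz":0.295,"hand":0},{"ax":0,"ay":0,"az":0.059,"dx":0,"dy":0,"dz":0.295,"hand":0},{"ax":0,"ay":0,"az":0.059,"dx":0,"dy":0,"dz":0.295,"hand":0},{"ax":0,"ay":0,"az":0.059,"dx":0,"dy":0,"dz":0.295,"hand":0}]' 70
python3 -m inch '[{"ax":0,"ay":0,"az":0,"dx":0,"dy":0,"dz":0,"hand":0},{"ax":0,"ay":0,"az":0,"dx":0,"dy":0,"dz":0,"hand":0}]'
```

```text
t: 17.0
tool_pos: [0.5293, -0.0853, 0.1645]
orientation: [179.9, -0.1, 98.1]
wrist_force: [-0.6, 3.4, 5.6]
grip_width: 0.0117
t: 17.25
tool_pos: [0.5293, -0.0853, 0.1645]
orientation: [179.9, -0.1, 98.1]
wrist_force: [-0.9, 3.0, 5.7]
grip_width: 0.0123
```

```bash
python3 -m inch '[{"ax":0,"ay":0,"az":0.05,"dx":0,"dy":0,"dz":0,"hand":0},{"ax":0,"ay":0,"az":0.1,"dx":0,"dy":0,"dz":0,"hand":0},{"ax":0,"ay":0,"az":0.15,"dx":0,"dy":0,"dz":0,"hand":0},{"ax":0,"ay":0,"az":0.2,"dx":0,"dy":0,"dz":0,"hand":0}]'
python3 -m inch '[{"ax":0,"ay":0,"az":0.05,"dx":0,"dy":0,"dz":0,"hand":0},{"ax":0,"ay":0,"az":0.1,"dx":0,"dy":0,"dz":0,"hand":0},{"ax":0,"ay":0,"az":0.15,"dx":0,"dy":0,"dz":0,"hand":0},{"ax":0,"ay":0,"az":0.2,"dx":0,"dy":0,"dz":0,"hand":0},{"ax":0,"ay":0,"az":0.25,"dx":0,"dy":0,"dz":0,"hand":0},{"ax":0,"ay":0,"az":0.3,"dx":0,"dy":0,"dz":0,"hand":0},{"ax":0,"ay":0,"az":0.3,"dx":0,"dy":0,"dz":0,"hand":0},{"ax":0,"ay":0,"az":0.3,"dx":0,"dy":0,"dz":0,"hand":0}]'
```

```text
t: 17.75
tool_pos: [0.5291, -0.0864, 0.1646]
orientation: [179.9, 0.0, 61.9]
wrist_force: [-1.3, 1.0, 5.5]
grip_width: 0.0125
t: 18.75
tool_pos: [0.5276, -0.0872, 0.1645]
orientation: [179.9, 0.1, 8.2]
wrist_force: [-3.9, -1.1, 7.9]
grip_width: 0.012
```

```bash
python3 -m inch '[{"ax":0,"ay":0,"az":0,"dx":0,"dy":0,"dz":0,"hand":1},{"ax":0,"ay":0,"az":0,"dx":0,"dy":0,"dz":0,"hand":1},{"ax":0,"ay":0,"az":0,"dx":0,"dy":0,"dz":0,"hand":1},{"ax":0,"ay":0,"az":0,"dx":0,"dy":0,"dz":0,"hand":1},{"ax":0,"ay":0,"az":0,"dx":0,"dy":0,"dz":-0.1,"hand":1},{"ax":0,"ay":0,"az":0,"dx":0,"dy":0,"dz":-0.3,"hand":1},{"ax":0,"ay":0,"az":0,"dx":0,"dy":0,"dz":-0.5,"hand":1},{"ax":0,"ay":0,"az":0,"dx":0,"dy":0.2,"dz":-0.5,"hand":1},{"ax":0,"ay":0,"az":0,"dx":0,"dy":0.2,"dz":-0.5,"hand":1},{"ax":0,"ay":0,"az":0,"dx":0,"dy":0.2,"dz":-0.5,"hand":1}]'
python3 - <<'E'
from h import *
w=ctrl.camera("wrist");s=ctrl.camera("scene")
cv2.imwrite("pics/f8.png",np.hstack([cv2.resize(w,(400,250)),cv2.resize(s,(400,250))]))
E
```

```text
t: 20.0
tool_pos: [0.5371, -0.1454, 0.3128]
orientation: [-179.9, 0.1, 8.1]
wrist_force: [-0.4, 0.7, 0.7]
grip_width: 0.0856
```

View pics/f8.png

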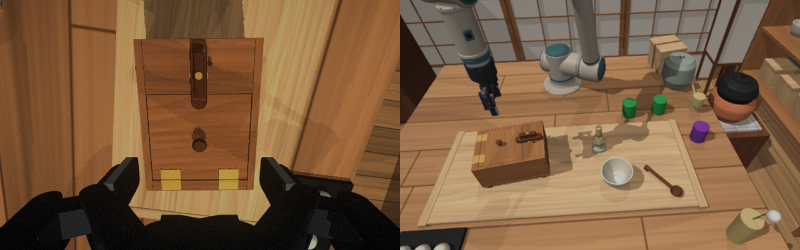

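The bar now lies along the cabinet's y, with one end at (199,103) over the shut door. The bowl, whisk and scoop look unmoved, and the arm is clear.

```bash
python3 -c "
from plant import ctrl
print(ctrl.job_done())"
```

```text
the job is handed in; nothing more can be done
None
```

The aluminium caddy is upright in the cabinet, the door is shut and the latch is turned across it. I handed the job in at about 20 s of the 70 s allowed, and no verdict was reported.

**What I did**
- **Caddy:** I gripped it near its top and carried it over the whisk and latch. I lowered it until it rested on the cabinet floor, with about 8 N back through the wrist, and then let go.
- **Door:** I swung it shut from outside with closed fingers and pressed it flush.
- **Latch:** I gripped the rib and turned it clockwise by 90° (tool heading 98° to 8°).

**Last checks**
- **Caddy:** the pictures after release showed it standing upright in the compartment.
- **Door:** it was firm at 0.140 m, level with the cabinet's top, under 10 N.
- **Latch:** after release, the wrist picture shows the bar along the cabinet's y with one end over the door. I judged the latch shut by eye and did not measure its angle.
- **Bowl, whisk and scoop:** they look unmoved in the final picture; I did not measure their positions.
- **Robot:** it was clear of everything at the end. The largest wrist force in any reading was about 10 N.

**What went wrong or disagreed**
- The first move was refused because its rows lacked some fields. The arm did not move.
- I over-turned the wrist by 10° above the latch and corrected it before gripping.
- The two camera views put the cabinet's top corners 4 to 13 mm apart; a wrist picture settled its position.
- I viewed 12 pictures, two over the budget of 10.

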